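# Find the full travel of a sprung belt tensioner and mark it

### The job

Check the full travel of the belt tensioner on the demonstration drive (its belt is off): push the sprung arm by its roller until you feel its hidden end stop, and hold it there for a second with about 10 N on the stop beyond the spring's own force, never more than 20 N. Ease the arm all the way back to zero without letting it snap; the little tell-tale that it pushed along stays at the highest reading and must not be touched. Then slide the stiff marker outside the scale to the tell-tale's reading and leave it there. Do not shift the flask, the tip box or the screwdriver.

Things in the scene. Friction and masses are not known exactly. Their poses are not given: they have to be found in the camera images.
- rig: Fixed aluminium plate 285 x 270 x 12 mm. Origin on the table under the arm's vertical pivot; plate spans x -70 to 215, y -65 to 205 mm. Its x axis runs along the scale's zero line; angles grow counter-clockwise from above. White arc scale 126 to 152 mm from the pivot, black ticks every 5 deg from 0 to 65, longer every 10, thick at 0. Drive pulley at (-35, 150) mm, 30 mm above the plate.
- tensioner (a joint): Angle of the sprung arm, rad; 0 = rest on the zero line, grows counter-clockwise from above. Steel bar 20 mm wide, 120 mm long, top 38 mm above the table (hub 43 mm), a pointer at its tip. The spring pulls it back to 0: pushing at the roller takes 2.7 N at 0 plus 4.5 N per rad (and 0.5 N while it drives the tell-tale). Hardly any other friction: let go, it snaps back.
- roller (a point): Centre of the top of the arm's upright grey idler roller, 26 mm diameter, 110 mm from the pivot, reaching from 40 to 85 mm above the table. It does not turn. This is where the arm is pushed, from the side.
- marker (a joint): Angle of the marker, rad, on the same scale and in the same sense as the tell-tale (equal value = same reading); range -0.02 to 1.2. It sits stiffly on a steel rail outside the scale, stays where it is left and takes about 2.5 N to slide. It never touches the arm or the tell-tale.
- marker_top (a point): Top centre of the marker's upright dark tab, 177 mm from the pivot, 63 mm above the table; 12 mm wide along the rail, 16 mm deep, free from 25 mm above the table up, thin pointer inwards to the scale. Push it from the side or pinch it from above. x points away from the pivot along its reading.
- flask: Small conical glass flask, base 72 mm diameter, 98 mm tall, loose on the table; origin under its centre. Leave it alone.
- tip_box: Green pipette tip box 120 x 85 x 56 mm, loose on the table; origin under its centre. Leave it alone.
- driver: Screwdriver 170 mm long lying along its x axis, loose on the table. Leave it alone.
- base_inside: The inside of the hollow base plate, under the dark arc slot through which the arm's guide pin reaches down. Origin as the rig's. A hard end stop in there, out of sight, stops the pin somewhere between 0.5 and 0.95 rad of arm angle, differently each time: it must be felt. It acts at the roller's radius, so it carries the pushing force less the spring's.
- telltale (a joint): Angle of the tell-tale, rad, on the same scale (its own pointer's reading). Light brass rider on a thin rail at the inner edge of the scale, 8 x 6 mm, top 30 mm above the table. The arm's pointer pushes it ahead of itself, 0.04 rad ahead, and leaves it at the highest reading. It starts below 0.2.
- telltale_tip (a point): Tip of the tell-tale's thin brass pointer over the scale, 148 mm from the pivot, 20 mm above the table. x points away from the pivot along its reading.

How it is judged (in metres and radians):
On the way, in this order (a step that is already met when the one before it is completed fails the run):
1. The sprung arm leans on its hidden end stop with more than 5 N for half a second (contact force between tensioner and base_inside above 5 N), for 0.5 s.
2. The arm is eased back to zero (below 0.04 rad) (value of joint tensioner below 0.04 rad), for 0.2 s.
At the end, for the whole second after the job is handed in: The marker stands still at the tell-tale's reading (within 0.04 rad, about 2 degrees), which is the full travel found (above 0.5 rad), and the arm is back at zero (below 0.04 rad) (angle between the x axis of marker_top and the x axis of telltale_tip, either way round below 0.04 rad and value of joint tensioner below 0.04 rad and velocity of joint marker between -0.02 and 0.02 rad/s and value of joint telltale above 0.5 rad); the robot touches nothing.
It fails at once if The arm is pressed on the stop with more than 20 N (contact force between tensioner and base_inside above 20 N).
It fails at once if The arm snaps back (faster than 3 rad/s) (velocity of joint tensioner below -3 rad/s).
It fails at once if The tell-tale is touched by the robot (contact force between the fingers and telltale above 0.5 N).
It fails at once if The flask, the tip box or the screwdriver is shifted by more than 15 mm (distance of any of flask, tip_box, driver from where it was at the start of the episode above 0.015 m).
It also fails if it takes over 69 s, if anything falls off the work surface, if the arm or the gripper's body presses on something with over 40 N, if the wrist force passes 120 N, or if a joint passes its speed limit or range.

### The arm

A 6-joint arm with a two-finger parallel gripper is mounted at the origin on the work surface. World frame = base frame: x ahead of the robot, y to its left, z up, the work surface at z = 0. Lengths are in m, angles in degrees, forces in N, time in s.
With the tool pointing down it reaches from about 0.325 to 0.775 m from the base axis. Payload 9.3 kg.
Tool frame: the origin (TCP) lies at the very end of the fingers, on their centre line; the grasp point (between the pads) lies 19 mm behind it; z points along the fingers, y is the direction in which the jaws open and shut (so a half turn about z gives the same grasp; the last joint's range is limited). The gripper opens to 85 mm and grips with 20 to 120 N. Pads are 22 mm wide; open, the fingers measure 114 mm over their backs; the gripper's body (76 mm by 85 mm) begins 54 mm behind the grasp point. The pads swing forward as they close: fully open they stand 13 mm farther back than shut.
Start: joints at [63.965, 14.817, 1.232, 76.415, 0, 81.257], TCP at [0.163, 0.525, 0.231] pointing down, gripper open.
Joint ranges: [-174.27, 174.27], [-52.1, 104.24], [-59.71, 78.15], [-110.17, 111.67], [-87.03, 83.33], [-180, 180]. Speed limits (degrees/s): [127.2, 127.2, 159.86, 180, 180, 180].

### API

Orientations are given as a 3x3 rotation matrix whose columns are the frame's x, y, z axes.
In Python, from workcell import bot gives the robot as it stands.
- The arm moves only by the tool play_rows, never from a script. Its argument "targets" is a list of rows, each an object with "offset": the shift along the tool's x, y, z in m, a list of three; "spin": the turn about the tool's z in rad. In form: [{"offset": [x, y, z], "spin": spin}, ...]. A call has 1 to 5 rows; each row shifts and turns the commanded pose from where the row before left it, along the tool's axes as they then stand; what a row does not reach is not made up. A row lasts 1/12 s, in which the tool goes at most 41.7 mm and 7.16 degrees, less where a joint would pass 70% of its speed; a pose out of reach is approached as far as the arm can. A call is refused whole if a number of a shift passes 0.0417 or a number of a turn 0.125, either way. A call with a gripper value outside its range is refused whole. "hand" is the finger opening in m, from 0 to 0.0854, set as the call begins (left out, the last holds). The fingers move at their own pace and stop on an object; "force" is the grip in N (left out, the last holds). Time passes only in rows, so rows that do not move let the fingers close. It gives the time, the measured TCP pose, the force and the opening at its end, in the units of the state.
- bot.sense(): the state, without advancing time (a new reading comes with each control period).
- bot.capture(name): name is "side" or "top" or "wrist"; returns a dict with "img" (384x512x3 uint8, red, green, blue), "fx", "fy", "cx", "cy" (pixels), "rvec" (rotation vector, rad) and "tvec" (3), from world to camera coordinates, as OpenCV has them; the wrist camera has in their place "hand_eye" (4x4, takes a point from camera to tool coordinates, whose origin is the TCP and whose axes are the flange's). Camera axes: x right, y down, z forward; pixel columns grow to the right and rows downward; lengths in m; the calibration is good to about 2 mm. A picture is of the moment at which its call begins: read the wrist's pose just before it. There is no depth.
- bot.close_job(): hands the job in, once; it reports no verdict.
The state is a dict: "t": time; "qpos": joint angles; "dq": joint speeds; "joint_efforts": joint torques, N m; "tcp_pos": TCP position; "eef_rot": TCP orientation; "contact_force": force on the tool from outside, world axes, zero at the start; "wrist_torque": the same for the moment, N m; "gripper_width": finger opening in m.
Only numpy, scipy, OpenCV 4.12 (cv2) and the standard library are available. Lean on these libraries where they do the work, as an engineer would, in place of code of your own. Each camera call takes 0.05 s, during which the arm holds its last target. There are 200 camera calls.

## Working session

There is one attempt and no reset: what is moved stays moved. The work goes in short steps, Python scripts to look and compute and a tool call to move; the robot and the scene stay as the last step left them, time stands still between calls to the robot, and variables do not carry over. Pictures are saved under pics/ and viewed, about 8 in all and at most 12, crops included, and the job is handed in when it is done.

Besides the shell and the picture viewer there is one more tool, called after "Request:" as name([rows], argument=value, ...), one row to a line, values as JSON. play_rows: Moves the arm, as the interface text tells. Its arguments: {"type":"object","properties":{"targets":{"type":"array","items":{"type":"object","properties":{"offset":{"type":"array","items":{"type":"number"}},"spin":{"type":"number"}}}},"hand":{"type":"number"},"force":{"type":"number"}},"required":["targets"]}

```bash
mkdir -p pics
python3 - <<'E'
from workcell import bot
import cv2,numpy as np
s=bot.sense();print({k:np.round(v,3).tolist() for k,v in s.items()})
for n in("top","side"):
    c=bot.capture(n);cv2.imwrite(f"pics/{n}0.png",cv2.cvtColor(c["img"],cv2.COLOR_RGB2BGR))
    print(n,{k:np.round(v,4).tolist() for k,v in c.items() if k!="img"})
    np.save(f"{n}.npy",c,allow_pickle=True)
E
```

```text
{'t': 0.0, 'qpos': [63.964, 14.852, 1.189, 76.415, -0.001, 81.257], 'dq': [0.015, 0.006, 0.031, 0.028, 0.057, 0.084], 'joint_efforts': [-0.0, -55.565, 34.453, 0.014, -0.0, -0.0], 'tcp_pos': [0.163, 0.525, 0.231], 'eef_rot': [[-0.955, 0.297, -0.001], [0.297, 0.955, -0.001], [0.0, -0.001, -1.0]], 'contact_force': [0.058, -0.208, 0.107], 'wrist_torque': [-0.022, -0.015, -0.035], 'gripper_width': 0.085}
top {'fx': 354.7772, 'fy': 354.7772, 'cx': 251.6499, 'cy': 191.0144, 'rvec': [2.1582, -2.124, 0.1806], 'tvec': [0.0513, 0.6411, 0.7876]}
side {'fx': 367.4928, 'fy': 367.4928, 'cx': 256.1919, 'cy': 184.3893, 'rvec': [2.1297, -0.7407, 0.3814], 'tvec': [-0.466, 0.3331, 0.5685]}
```

View pics/top0.png

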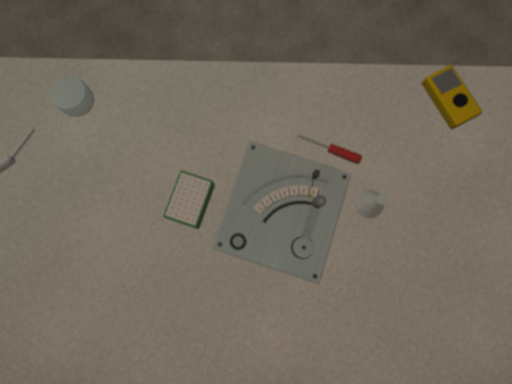

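View pics/side0.png

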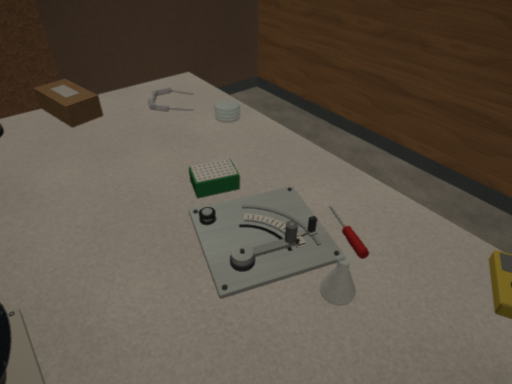

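The top view shows the pivot at about (302,246), the roller at (319,201), the marker at (316,175), the flask at (369,203), the tip box at (189,199) and the driver at (330,148). The plate corners are at about (251,143), (350,174), (318,282) and (217,247). Next I'll fit the rig pose.

```bash
cat > h.py <<'E'
import numpy as np,cv2
from scipy.optimize import least_squares
def load(n): return np.load(f"{n}.npy",allow_pickle=True).item()
def K(c): return np.array([[c["fx"],0,c["cx"]],[0,c["fy"],c["cy"]],[0,0,1.]])
def proj(c,P): return cv2.projectPoints(np.asarray(P,float).reshape(-1,1,3),c["rvec"],c["tvec"],K(c),None)[0].reshape(-1,2)
def back(c,uv,z):
    R=cv2.Rodrigues(np.asarray(c["rvec"],float))[0];t=np.ravel(c["tvec"])
    o=-R.T@t; d=R.T@np.linalg.inv(K(c))@np.array([*uv,1.]); return o+d*(z-o[2])/d[2]
def rig2w(p,P):
    P=np.atleast_2d(P);a=p[2];return np.c_[p[0]+np.cos(a)*P[:,0]-np.sin(a)*P[:,1],p[1]+np.sin(a)*P[:,0]+np.cos(a)*P[:,1],P[:,2]]
def pol(r,th,z): return [r*np.cos(th),r*np.sin(th),z]
E
python3 - <<'E'
from h import *
t=load("top");s=load("side")
C=np.array([[.215,.205,.012],[.215,-.065,.012],[-.07,-.065,.012],[-.07,.205,.012]])
ut=np.array([[251,143],[350,174],[318,282],[217,247]],float)
w=np.array([back(t,u,.012) for u in ut]);print(w.round(3))
f=lambda p:(proj(t,rig2w(p,C))-ut).ravel()
a0=np.arctan2(*(w[0]-w[3])[1::-1]);p=least_squares(f,[*w[2][:2],a0]).x
print(p,f(p).round(1))
for n,c,(x0,y0,x1,y1),k in(("top",t,(205,130,395,290),4.2),("side",s,(180,170,380,310),4)):
    im=cv2.cvtColor(c["img"],cv2.COLOR_RGB2BGR)[y0:y1,x0:x1]
    im=cv2.resize(im,None,fx=k,fy=k,interpolation=cv2.INTER_CUBIC)
    im=np.clip(im*1.5,0,255).astype(np.uint8)
    def dr(P,col):
        for u in proj(c,rig2w(p,P)): cv2.circle(im,tuple(((u-[x0,y0]+.5)*k).astype(int)),2,col,-1)
    dr(C,(0,0,255)); dr([[0,0,.043]],(0,0,255)); dr([pol(.11,0,.085)],(255,0,255))
    dr([pol(.152,np.radians(a),.012) for a in range(0,66,5)],(255,0,0))
    dr([pol(.177,np.radians(a),.063) for a in range(0,66,5)],(0,255,0))
    dr([[-.035,.15,.042]],(0,255,255))
    cv2.imwrite(f"pics/{n}1.png",im)
np.save("rig.npy",p)
for n,u in(("flask",(369,203)),("box",(189,199))): print(n,back(t,u,.05).round(3))
E
```

```text
[[ 0.77   0.065  0.012]
 [ 0.694 -0.184  0.012]
 [ 0.43  -0.1    0.012]
 [ 0.508  0.143  0.012]]
[ 0.51100127 -0.06450237 -0.30193382] [-0.9 -2.9  2.5 -1.2  2.4  2.1 -3.9  1.3]
flask [ 0.616 -0.216  0.05 ]
box [0.619 0.209 0.05 ]
```

View pics/top1.png

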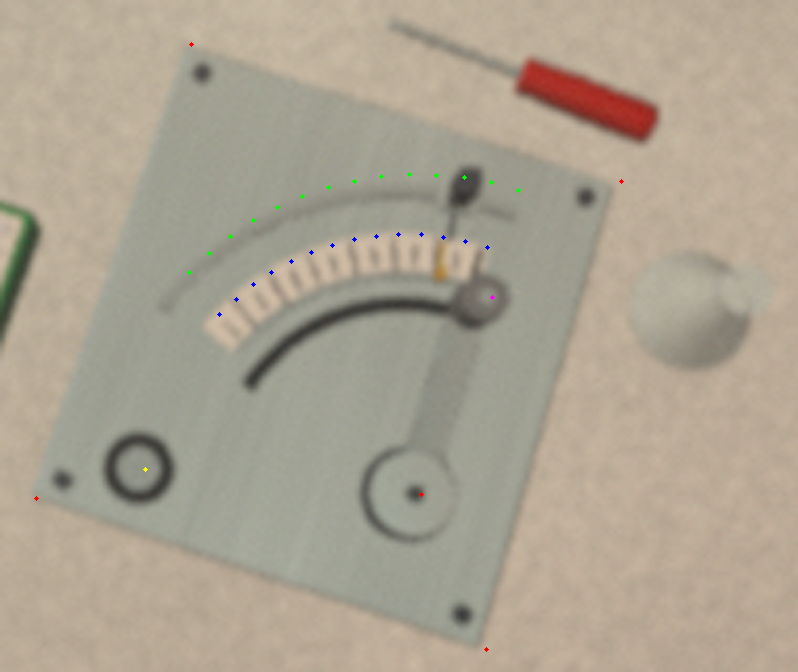

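View pics/side1.png

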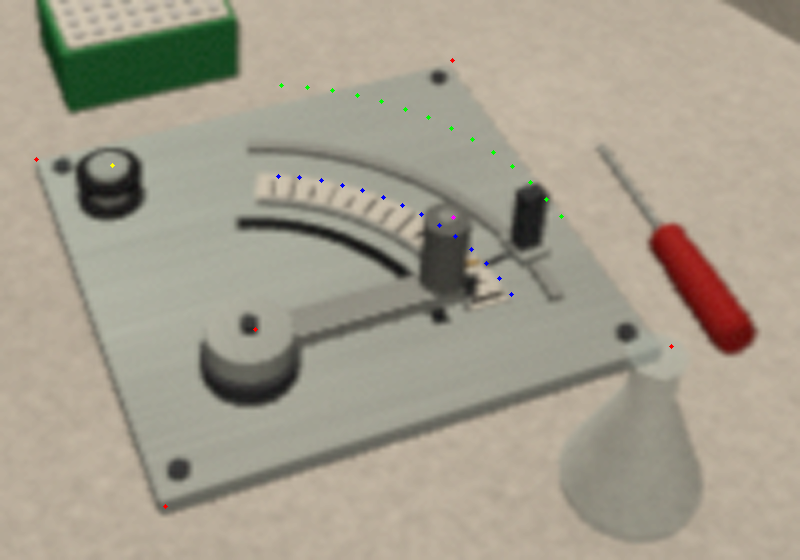

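The overlays confirm the layout, with an offset of a few mm. The zoomed top view puts the roller at (487,293), the marker at (468,178) and the tell-tale at (440,270). I'll refit using points from both views.

Run:
```python
from h import *
t=load("top");s=load("side")
P=np.array([[.215,.205,.012],[.215,-.065,.012],[-.07,-.065,.012],[-.07,.205,.012],[0,0,.043],[-.035,.15,.042]])
ut=np.array([[187,43],[612,182],[482,645],[36,496],[415,493],[139,468]])/4.2+[205,130]-.5
us=np.array([[447,68],[658,347],[163,507],[36,160],[249,324],[109,163]])/4+[180,170]-.5
f=lambda p:np.r_[(proj(t,rig2w(p,P))-ut).ravel(),(proj(s,rig2w(p,P))-us).ravel()]
p=least_squares(f,np.load("rig.npy"),loss="soft_l1").x;np.save("rig.npy",p)
print(p,f(p).reshape(-1,2).round(1).tolist())
def ang(c,uv,z):
    w=back(c,uv,z)[:2]-p[:2];return np.hypot(*w).round(4),round(np.arctan2(w[1],w[0])-p[2],3)
T=lambda u,v:(u/4.2+204.5,v/4.2+129.5); S=lambda u,v:(u/4+179.5,v/4+169.5)
print("roller",ang(t,T(488,293),.085),ang(s,S(449,213),.085))
print("marker",ang(t,T(470,176),.063),ang(s,S(531,190),.063))
print("telltale",ang(t,T(441,270),.03))
for th in(0,.1,.5,.75,.95): print(th,"roller",rig2w(p,pol(.11,th,0))[0,:2].round(4),"marker",rig2w(p,pol(.177,th,0))[0,:2].round(4))
w=back(t,T(690,315),.05);print("flask rig",(w[:2]-p[:2]).round(3), back(s,S(632,490),.0)[:2].round(3))
```

```text
[ 0.51096563 -0.06163962 -0.30191356] [[-0.1, 0.4], [1.1, -0.0], [-0.1, 1.0], [-1.1, 0.7], [0.3, 0.3], [0.2, 0.4], [0.7, -2.4], [2.3, -0.9], [-0.3, -1.0], [-0.5, -0.8], [0.8, 0.5], [0.1, -0.1]]
roller (np.float64(0.1125), np.float64(0.002)) (np.float64(0.1102), np.float64(0.012))
marker (np.float64(0.179), np.float64(0.141)) (np.float64(0.174), np.float64(0.128))
telltale (np.float64(0.1294), np.float64(0.167))
0 roller [ 0.616  -0.0943] marker [ 0.68   -0.1143]
0.1 roller [ 0.6187 -0.0837] marker [ 0.6844 -0.0971]
0.5 roller [ 0.6188 -0.04  ] marker [ 0.6845 -0.0268]
0.75 roller [ 0.6101 -0.014 ] marker [0.6705 0.015 ]
0.95 roller [0.5987 0.0048] marker [0.6521 0.0452]
flask rig [ 0.102 -0.154] [ 0.618 -0.234]
```

The fit is good: pivot at (0.511, -0.062), yaw -0.302. The roller comes out near r=0.11 and 0 rad, the marker near 0.135 rad. The tool is already aligned with the rig: tool y is tangential CCW and tool -x is radial outwards. I'll straddle the roller with the fingers.

Request:
play_rows([
  {"offset":[-0.0308,-0.0228,0],"spin":0},
  {"offset":[-0.0308,-0.0228,0],"spin":0},
  {"offset":[-0.0308,-0.0228,0],"spin":0},
  {"offset":[-0.0308,-0.0228,0],"spin":0},
  {"offset":[-0.0308,-0.0228,0],"spin":0},
], hand=0.046, force=30)

```text
t: 0.52
tcp_pos: [0.277, 0.369, 0.231]
eef_rot: [[-0.955, 0.296, -0.0], [0.296, 0.955, -0.0], [0.0, -0.0, -1.0]]
contact_force: [0.5, 1.8, -0.3]
gripper_width: 0.046
```

Request:
play_rows([
  {"offset":[-0.0308,-0.0228,0],"spin":0},
  {"offset":[-0.0308,-0.0228,0],"spin":0},
  {"offset":[-0.0308,-0.0228,0],"spin":0},
  {"offset":[-0.0308,-0.0228,0],"spin":0},
  {"offset":[-0.0308,-0.0228,0],"spin":0},
])

```text
t: 0.93
tcp_pos: [0.3903, 0.2141, 0.2312]
eef_rot: [[-0.955, 0.297, -0.0], [0.297, 0.955, 0.0], [0.0, 0.0, -1.0]]
contact_force: [0.9, 0.1, -0.4]
gripper_width: 0.0459
```

Request:
play_rows([
  {"offset":[-0.0308,-0.0228,0],"spin":0},
  {"offset":[-0.0308,-0.0228,0],"spin":0},
  {"offset":[-0.0308,-0.0228,0],"spin":0},
  {"offset":[-0.0308,-0.0228,0],"spin":0},
  {"offset":[-0.0308,-0.0228,0],"spin":0},
])

```text
t: 1.35
tcp_pos: [0.5036, 0.0594, 0.2311]
eef_rot: [[-0.955, 0.297, -0.0], [0.297, 0.955, 0.0], [0.0, -0.0, -1.0]]
contact_force: [0.8, 0.5, -1.3]
gripper_width: 0.046
```

Request:
play_rows([
  {"offset":[-0.0308,-0.0228,0],"spin":0},
  {"offset":[-0.0308,-0.0228,0],"spin":0},
  {"offset":[-0.0308,-0.0228,0],"spin":0},
  {"offset":[-0.0308,-0.0228,0],"spin":0},
  {"offset":[0,0,0],"spin":0},
])

```text
t: 1.77
tcp_pos: [0.5963, -0.0677, 0.2293]
eef_rot: [[-0.954, 0.301, -0.001], [0.301, 0.954, -0.001], [0.001, -0.001, -1.0]]
contact_force: [-0.7, 1.3, -0.1]
gripper_width: 0.0461
```

Request:
play_rows([
  {"offset":[-0.0267,-0.0196,0],"spin":0},
  {"offset":[0,0,0.035],"spin":0},
  {"offset":[0,0,0.035],"spin":0},
  {"offset":[0,0,0],"spin":0},
  {"offset":[0,0,0],"spin":0},
])

```text
t: 2.18
tcp_pos: [0.612, -0.0888, 0.16]
eef_rot: [[-0.955, 0.297, -0.004], [0.297, 0.955, 0.001], [0.005, -0.0, -1.0]]
contact_force: [-0.6, 0.7, 0.8]
gripper_width: 0.0458
```

```bash
cat >> h.py <<'E'
def wrist(bot,name,th=()):
    p=np.load("rig.npy");s=bot.sense();c=bot.capture("wrist")
    T=np.eye(4);T[:3,:3]=s["eef_rot"];T[:3,3]=s["tcp_pos"];M=np.linalg.inv(T@np.array(c["hand_eye"]))
    c["rvec"]=cv2.Rodrigues(M[:3,:3])[0];c["tvec"]=M[:3,3];np.save("wrist.npy",c,allow_pickle=True)
    im=cv2.cvtColor(c["img"],cv2.COLOR_RGB2BGR);im=cv2.resize(im,None,fx=1.5,fy=1.5,interpolation=cv2.INTER_CUBIC)
    for P,col in(([pol(.11,a,.085) for a in[0]],(255,0,255)),([pol(.152,np.radians(a),.012) for a in range(0,66,5)],(255,0,0)),([pol(.177,np.radians(a),.063) for a in range(0,66,5)],(0,255,0))):
        for u in proj(c,rig2w(p,P)):
            if np.all(abs(u)<2000): cv2.circle(im,tuple(((u+.5)*1.5).astype(int)),2,col,-1)
    cv2.imwrite(f"pics/{name}.png",im);return s
E
python3 - <<'E'
from h import *
from workcell import bot
s=wrist(bot,"w1");print(s["tcp_pos"],s["contact_force"],s["qpos"])
E
```

```text
[ 0.6119666  -0.08875398  0.15999597] [-0.56542016  0.70181055  0.81067268] [-1.60219552e+01  2.31771709e+01  3.18988277e+00  7.02750798e+01
 -3.07604141e-05  1.27554574e+00]
```

View pics/w1.png

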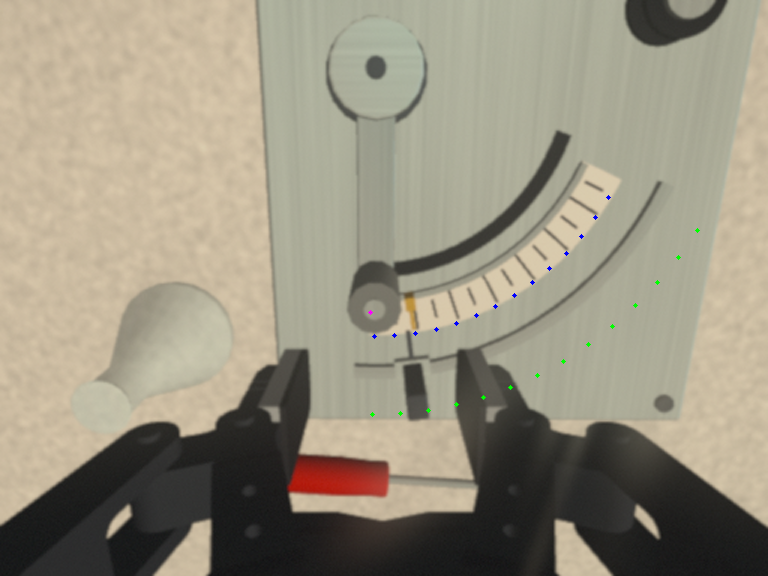

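The wrist view shows the roller top at (374,310), against a prediction of (370,312), so the pose is good to about 1 mm. The marker and tell-tale are both near 5–8°. Next I centre over the roller and descend.

Request:
play_rows([
  {"offset":[-0.0055,-0.004,0.01],"spin":0},
  {"offset":[0,0,0.025],"spin":0},
  {"offset":[0,0,0.03],"spin":0},
  {"offset":[0,0,0.03],"spin":0},
  {"offset":[0,0,0.017],"spin":0},
])

```text
t: 2.65
tcp_pos: [0.6173, -0.0946, 0.0479]
eef_rot: [[-0.955, 0.297, 0.0], [0.297, 0.955, -0.0], [-0.0, -0.0, -1.0]]
contact_force: [-0.0, 0.0, -0.4]
gripper_width: 0.0464
```

Request:
play_rows([
  {"offset":[0,0.001,0],"spin":0},
  {"offset":[0,0.002,0],"spin":0},
  {"offset":[0,0.002,0],"spin":0},
  {"offset":[0,0,0],"spin":0},
  {"offset":[0,0,0],"spin":0},
])

```text
t: 3.07
tcp_pos: [0.6197, -0.0898, 0.051]
eef_rot: [[-0.955, 0.297, 0.003], [0.297, 0.955, -0.001], [-0.003, 0.0, -1.0]]
contact_force: [-0.1, 0.2, -0.1]
gripper_width: 0.0461
```

Request:
play_rows([
  {"offset":[0,0.0015,0],"spin":0},
  {"offset":[0,0.0015,0],"spin":0},
  {"offset":[0,0.0015,0],"spin":0},
  {"offset":[0,0.0015,0],"spin":0},
  {"offset":[0,0.001,0],"spin":0},
])

```text
t: 3.48
tcp_pos: [0.621, -0.0834, 0.0495]
eef_rot: [[-0.955, 0.297, 0.0], [0.297, 0.955, -0.001], [-0.001, -0.001, -1.0]]
contact_force: [-0.3, -3.5, 2.3]
gripper_width: 0.0459
```

Request:
play_rows([
  {"offset":[0.0003,0.0033,0],"spin":-0.03},
  {"offset":[0.0003,0.0033,0],"spin":-0.03},
  {"offset":[0.0003,0.0033,0],"spin":-0.03},
  {"offset":[0,0,0],"spin":0},
  {"offset":[0,0,0],"spin":0},
])

```text
t: 3.9
tcp_pos: [0.6227, -0.0731, 0.0494]
eef_rot: [[-0.978, 0.21, 0.0], [0.21, 0.978, -0.0], [-0.0, -0.0, -1.0]]
contact_force: [-0.3, -4.2, 3.0]
gripper_width: 0.0462
```

```bash
cat >> h.py <<'E'
def stat(bot):
    p=np.load("rig.npy");s=bot.sense();d=np.array(s["tcp_pos"][:2])-p[:2];R=np.array(s["eef_rot"])
    ty=R[:2,1];tx=-R[:2,0];F=np.array(s["contact_force"])[:2];phi=np.arctan2(tx[1],tx[0])-p[2]
    print("t %.2f phi %.4f rad %.4f tang %.4f z %.4f Ft %.2f Fr %.2f w %.4f"%(s["t"],phi,d@tx,d@ty,s["tcp_pos"][2],F@ty,F@tx,s["gripper_width"]),np.round(s["contact_force"],2))
E
python3 -c "
from h import *
from workcell import bot
stat(bot)"
```

```text
t 3.90 phi 0.0907 rad 0.1116 tang 0.0122 z 0.0494 Ft -4.17 Fr 0.57 w 0.0462 [-0.31 -4.19  3.01]
```

Request:
play_rows([
  {"offset":[0.0007,0.0066,0],"spin":-0.06},
  {"offset":[0.0007,0.0066,0],"spin":-0.06},
  {"offset":[0.0007,0.0066,0],"spin":-0.06},
  {"offset":[0.0007,0.0066,0],"spin":-0.06},
  {"offset":[0.0007,0.0066,0],"spin":-0.06},
])

```text
t: 4.32
tcp_pos: [0.6216, -0.0404, 0.0491]
eef_rot: [[-0.996, -0.09, -0.001], [-0.09, 0.996, -0.001], [0.001, -0.001, -1.0]]
contact_force: [-3.8, -5.7, 2.1]
gripper_width: 0.0456
```

Request:
play_rows([
  {"offset":[0.0003,0.0033,0],"spin":-0.03},
  {"offset":[0.0002,0.0022,0],"spin":-0.02},
  {"offset":[0,0,0],"spin":0},
  {"offset":[0,0,0],"spin":0},
])

```text
t: 4.65
tcp_pos: [0.6205, -0.0351, 0.0491]
eef_rot: [[-0.991, -0.137, -0.001], [-0.137, 0.991, -0.001], [0.001, -0.0, -1.0]]
contact_force: [-1.9, -4.1, 1.8]
gripper_width: 0.0461
```

```bash
python3 -c "
from h import *
from workcell import bot
stat(bot)"
```

```text
t 4.65 phi 0.4397 rad 0.1121 tang 0.0113 z 0.0491 Ft -3.80 Fr -2.39 w 0.0461 [-1.85 -4.09  1.8 ]
```

Request:
play_rows([
  {"offset":[0.0001,0.0011,0],"spin":-0.01},
  {"offset":[0.0001,0.0011,0],"spin":-0.01},
  {"offset":[0,0,0],"spin":0},
  {"offset":[0,0,0],"spin":0},
], force=20)

```text
t: 4.98
tcp_pos: [0.6201, -0.0331, 0.0491]
eef_rot: [[-0.988, -0.157, -0.001], [-0.157, 0.988, -0.001], [0.001, -0.001, -1.0]]
contact_force: [-2.4, -3.9, 2.1]
gripper_width: 0.0462
```

```bash
python3 -c "
from h import *
from workcell import bot
stat(bot)"
```

```text
t 4.98 phi 0.4593 rad 0.1122 tang 0.0111 z 0.0491 Ft -3.48 Fr -2.97 w 0.0462 [-2.39 -3.9   2.12]
```

Request:
play_rows([
  {"offset":[0.0001,0.001,0],"spin":-0.009},
  {"offset":[0.0001,0.001,0],"spin":-0.009},
  {"offset":[0,0,0],"spin":0},
])

```text
t: 5.23
tcp_pos: [0.6195, -0.0312, 0.0491]
eef_rot: [[-0.985, -0.175, -0.001], [-0.175, 0.985, -0.001], [0.001, -0.001, -1.0]]
contact_force: [-3.3, -5.2, 2.1]
gripper_width: 0.0461
```

Request:
play_rows([
  {"offset":[0.0001,0.001,0],"spin":-0.009},
  {"offset":[0.0001,0.001,0],"spin":-0.009},
  {"offset":[0,0,0],"spin":0},
])

```text
t: 5.48
tcp_pos: [0.619, -0.0293, 0.0491]
eef_rot: [[-0.981, -0.193, -0.001], [-0.193, 0.981, -0.001], [0.001, -0.001, -1.0]]
contact_force: [-2.3, -5.5, 1.6]
gripper_width: 0.0458
```

Request:
play_rows([
  {"offset":[0.0001,0.001,0],"spin":-0.009},
  {"offset":[0.0001,0.001,0],"spin":-0.009},
  {"offset":[0,0,0],"spin":0},
])

```text
t: 5.73
tcp_pos: [0.6185, -0.0281, 0.0491]
eef_rot: [[-0.978, -0.21, -0.001], [-0.21, 0.978, -0.002], [0.001, -0.002, -1.0]]
contact_force: [-1.9, -9.0, 2.0]
gripper_width: 0.0458
```

Force jumped and travel fell short, which suggests the stop. I'll let it settle and check.

Request:
play_rows([
  {"offset":[0,0,0],"spin":0},
  {"offset":[0,0,0],"spin":0},
])

```text
t: 5.9
tcp_pos: [0.6185, -0.0281, 0.0491]
eef_rot: [[-0.978, -0.209, -0.001], [-0.209, 0.978, -0.002], [0.001, -0.002, -1.0]]
contact_force: [-1.8, -9.5, 2.5]
gripper_width: 0.0461
```

```bash
python3 -c "
from h import *
from workcell import bot
stat(bot)"
```

```text
t 5.90 phi 0.5126 rad 0.1122 tang 0.0103 z 0.0491 Ft -8.87 Fr -3.75 w 0.0461 [-1.81 -9.45  2.45]
```

Request:
play_rows([
  {"offset":[0,0.0005,0],"spin":0},
  {"offset":[0,0.0005,0],"spin":0},
  {"offset":[0,0,0],"spin":0},
])

```text
t: 6.15
tcp_pos: [0.6185, -0.0279, 0.0491]
eef_rot: [[-0.978, -0.209, -0.001], [-0.209, 0.978, -0.003], [0.001, -0.003, -1.0]]
contact_force: [-1.2, -12.4, 1.2]
gripper_width: 0.0463
```

```bash
python3 -c "
from h import *
from workcell import bot
stat(bot)"
```

```text
t 6.15 phi 0.5121 rad 0.1122 tang 0.0106 z 0.0491 Ft -11.85 Fr -3.72 w 0.0463 [ -1.17 -12.36   1.2 ]
```

Request:
play_rows([
  {"offset":[0,0.0005,0],"spin":0},
  {"offset":[0,0.0004,0],"spin":0},
  {"offset":[0,0,0],"spin":0},
  {"offset":[0,0,0],"spin":0},
  {"offset":[0,0,0],"spin":0},
])

```text
t: 6.57
tcp_pos: [0.6185, -0.0277, 0.0491]
eef_rot: [[-0.978, -0.208, -0.0], [-0.208, 0.978, -0.004], [0.001, -0.004, -1.0]]
contact_force: [0.2, -15.9, -0.7]
gripper_width: 0.046
```

```bash
python3 -c "
from h import *
from workcell import bot
stat(bot)"
```

```text
t 6.57 phi 0.5115 rad 0.1122 tang 0.0108 z 0.0491 Ft -15.56 Fr -3.12 w 0.0460 [  0.18 -15.87  -0.71]
```

15.6 N of push less about 5.1 N of spring leaves roughly 10 N on the stop. I'll hold for over a second, then ease off.

Request:
play_rows([
  {"offset":[0,0,0],"spin":0},
  {"offset":[0,0,0],"spin":0},
  {"offset":[0,0,0],"spin":0},
  {"offset":[0,0,0],"spin":0},
  {"offset":[0,0,0],"spin":0},
])

```text
t: 6.98
tcp_pos: [0.6185, -0.0277, 0.0491]
eef_rot: [[-0.978, -0.208, -0.0], [-0.208, 0.978, -0.004], [0.001, -0.004, -1.0]]
contact_force: [-0.1, -15.5, -0.7]
gripper_width: 0.0465
```

Request:
play_rows([
  {"offset":[0,0,0],"spin":0},
  {"offset":[0,0,0],"spin":0},
  {"offset":[0,0,0],"spin":0},
  {"offset":[0,0,0],"spin":0},
  {"offset":[0,0,0],"spin":0},
])

```text
t: 7.4
tcp_pos: [0.6185, -0.0277, 0.0491]
eef_rot: [[-0.978, -0.208, -0.0], [-0.208, 0.978, -0.004], [0.001, -0.004, -1.0]]
contact_force: [-0.5, -15.5, -0.8]
gripper_width: 0.0461
```

Request:
play_rows([
  {"offset":[0,0,0],"spin":0},
  {"offset":[0,-0.0006,0],"spin":0},
  {"offset":[0,-0.0007,0],"spin":0},
  {"offset":[0,-0.0006,0],"spin":0},
  {"offset":[0,0,0],"spin":0},
])

```text
t: 7.82
tcp_pos: [0.6185, -0.0281, 0.0491]
eef_rot: [[-0.978, -0.209, -0.001], [-0.209, 0.978, -0.002], [0.001, -0.001, -1.0]]
contact_force: [-2.3, -7.9, 1.7]
gripper_width: 0.0464
```

```bash
python3 -c "
from h import *
from workcell import bot
stat(bot)"
```

```text
t 7.82 phi 0.5125 rad 0.1122 tang 0.0103 z 0.0491 Ft -7.22 Fr -3.89 w 0.0464 [-2.3  -7.87  1.71]
```

Request:
play_rows([
  {"offset":[-0.0002,-0.0022,0],"spin":0.02},
  {"offset":[-0.0005,-0.0044,0],"spin":0.04},
  {"offset":[-0.0005,-0.0044,0],"spin":0.04},
  {"offset":[-0.0005,-0.0044,0],"spin":0.04},
  {"offset":[-0.0005,-0.0044,0],"spin":0.04},
])

```text
t: 8.23
tcp_pos: [0.6232, -0.0466, 0.0489]
eef_rot: [[-1.0, -0.029, -0.002], [-0.029, 1.0, -0.0], [0.002, -0.0, -1.0]]
contact_force: [-2.6, -3.7, 1.3]
gripper_width: 0.0462
```

Request:
play_rows([
  {"offset":[-0.0005,-0.0044,0],"spin":0.04},
  {"offset":[-0.0005,-0.0044,0],"spin":0.04},
  {"offset":[-0.0005,-0.0044,0],"spin":0.04},
  {"offset":[-0.0005,-0.0044,0],"spin":0.04},
  {"offset":[-0.0005,-0.0044,0],"spin":0.04},
])

```text
t: 8.65
tcp_pos: [0.6245, -0.0684, 0.0488]
eef_rot: [[-0.986, 0.17, -0.002], [0.17, 0.986, 0.0], [0.002, -0.0, -1.0]]
contact_force: [-2.8, -3.2, 1.1]
gripper_width: 0.0458
```

Request:
play_rows([
  {"offset":[-0.0004,-0.0033,0],"spin":0.03},
  {"offset":[-0.0004,-0.0033,0],"spin":0.03},
  {"offset":[-0.0004,-0.0033,0],"spin":0.03},
  {"offset":[-0.0002,-0.0022,0],"spin":0.02},
  {"offset":[-0.0002,-0.0022,0],"spin":0.02},
])

```text
t: 9.07
tcp_pos: [0.6235, -0.0826, 0.049]
eef_rot: [[-0.955, 0.295, -0.0], [0.295, 0.955, 0.0], [0.001, 0.0, -1.0]]
contact_force: [-2.1, -2.7, -2.7]
gripper_width: 0.0461
```

```bash
python3 -c "
from h import *
from workcell import bot
stat(bot)"
```

```text
t 9.07 phi 0.0024 rad 0.1137 tang 0.0132 z 0.0490 Ft -3.18 Fr -1.24 w 0.0461 [-2.12 -2.67 -2.74]
```

Request:
play_rows([
  {"offset":[0,-0.001,0],"spin":0},
  {"offset":[0,-0.002,0],"spin":0},
  {"offset":[0,-0.002,0],"spin":0},
  {"offset":[0,-0.002,0],"spin":0},
  {"offset":[0,-0.003,0],"spin":0},
])

```text
t: 9.48
tcp_pos: [0.6213, -0.0919, 0.0496]
eef_rot: [[-0.956, 0.293, 0.001], [0.293, 0.956, 0.0], [-0.001, 0.001, -1.0]]
contact_force: [0.7, 1.0, 0.9]
gripper_width: 0.0457
```

```bash
python3 -c "
from h import *
from workcell import bot
stat(bot)"
```

```text
t 9.48 phi 0.0049 rad 0.1143 tang 0.0034 z 0.0496 Ft 1.18 Fr 0.40 w 0.0457 [0.72 1.01 0.92]
```

Request:
play_rows([
  {"offset":[0,0,-0.03],"spin":0},
  {"offset":[0,0,-0.04],"spin":0},
  {"offset":[0,0,-0.04],"spin":0},
  {"offset":[0,0,0],"spin":0},
  {"offset":[0,0,0],"spin":0},
])

```text
t: 9.9
tcp_pos: [0.6222, -0.0924, 0.1623]
eef_rot: [[-0.956, 0.293, 0.006], [0.293, 0.956, -0.001], [-0.006, 0.0, -1.0]]
contact_force: [-0.3, 1.0, -0.1]
gripper_width: 0.0461
```

Run:
```python
from h import *
from workcell import bot
wrist(bot,"w2");stat(bot)
```

```text
t 9.95 phi 0.0043 rad 0.1143 tang 0.0032 z 0.1602 Ft -1.49 Fr -0.01 w 0.0459 [-0.45 -1.42 -0.68]
```

View pics/w2.png

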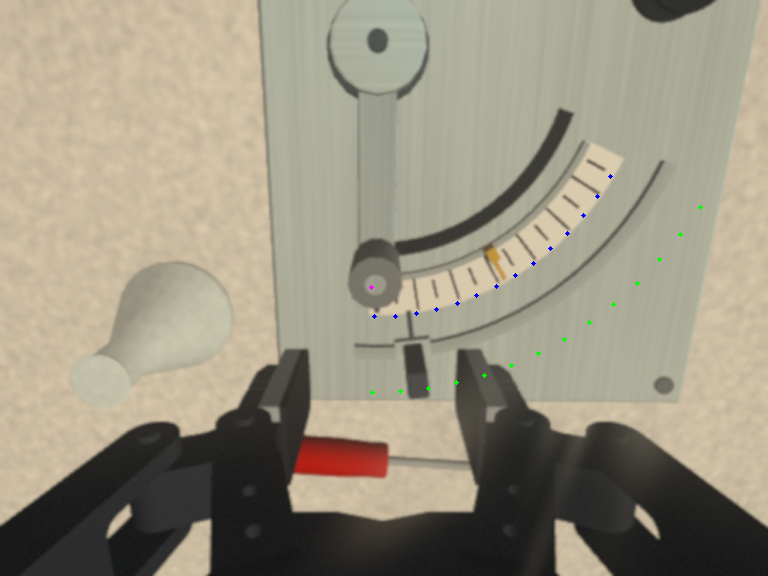

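The tell-tale now has its tip at (504,279) and its body at (491,254), a bit past 30°. The arm is back at zero and the marker is at (409,325)–(417,390). Now to compute the readings.

Run:
```python
from h import *
from workcell import bot
p=np.load("rig.npy");c=load("wrist")
def ang(u,v,z):
    w=back(c,(u/1.5-.5,v/1.5-.5),z)[:2]-p[:2];return np.hypot(*w).round(4),round((np.arctan2(w[1],w[0])-p[2]),4)
print("tt tip",ang(504,279,.02),"body",ang(491,252,.03),"marker top",ang(417,391,.063),"ptr",ang(409,325,.02),"roller",ang(375,285,.085),"pivot",ang(377,41,.043))
print("ticks 0,65:",ang(376,308,.012),ang(596,165,.012),"30:",ang(493,278,.012))
s=bot.sense();R=np.array(s["eef_rot"])
for m in(.12,.13,.14):
    d=rig2w(p,pol(.177,m,.036))[0]-s["tcp_pos"];print(m,(R.T@d).round(4))
```

```text
tt tip (np.float64(0.1469), np.float64(0.5617)) body (np.float64(0.1249), np.float64(0.5663)) marker top (np.float64(0.1778), np.float64(0.1367)) ptr (np.float64(0.1558), np.float64(0.1391)) roller (np.float64(0.1087), np.float64(0.0138)) pivot (np.float64(0.0026), np.float64(2.3454))
ticks 0,65: (np.float64(0.1461), np.float64(0.007)) (np.float64(0.1408), np.float64(1.1487)) 30: (np.float64(0.1459), np.float64(0.5277))
0.12 [-0.0612  0.0172  0.1243]
0.13 [-0.061   0.019   0.1243]
0.14 [-0.0608  0.0207  0.1243]
```

Relative travel needed for the marker is 0.564 − 0.137 = 0.427 rad. I'll move over the marker, descend and pinch.

Request:
play_rows([
  {"offset":[-0.0305,0.0099,0],"spin":0},
  {"offset":[-0.0305,0.0099,0],"spin":0},
  {"offset":[0,0,0],"spin":-0.067},
  {"offset":[0,0,0.01],"spin":-0.066},
  {"offset":[0,0,0.02],"spin":0},
])

```text
t: 10.37
tcp_pos: [0.6858, -0.091, 0.1287]
eef_rot: [[-0.987, 0.16, 0.001], [0.16, 0.987, -0.0], [-0.001, 0.0, -1.0]]
contact_force: [0.3, -0.5, 0.7]
gripper_width: 0.0461
```

```bash
python3 -c "
from h import *
from workcell import bot
stat(bot)"
```

```text
t 10.37 phi 0.1417 rad 0.1773 tang -0.0011 z 0.1287 Ft -0.44 Fr 0.38 w 0.0461 [ 0.31 -0.49  0.7 ]
```

Request:
play_rows([
  {"offset":[0,0.0006,0.03],"spin":0},
  {"offset":[0,0,0.03],"spin":0},
  {"offset":[0,0,0.022],"spin":0},
  {"offset":[0,0,0.01],"spin":0},
  {"offset":[0,0,0],"spin":0},
])

```text
t: 10.78
tcp_pos: [0.683, -0.0899, 0.0334]
eef_rot: [[-0.986, 0.164, -0.006], [0.164, 0.986, 0.002], [0.006, 0.001, -1.0]]
contact_force: [-0.4, 0.0, 0.4]
gripper_width: 0.0459
```

Request:
play_rows([
  {"offset":[0,0,0],"spin":0},
  {"offset":[0,0,0],"spin":0},
  {"offset":[0,0,0],"spin":0},
  {"offset":[0,0,0],"spin":0},
  {"offset":[0,0,0],"spin":0},
], hand=0.004, force=25)

```text
t: 11.2
tcp_pos: [0.686, -0.0907, 0.039]
eef_rot: [[-0.986, 0.164, 0.003], [0.164, 0.986, -0.001], [-0.003, -0.0, -1.0]]
contact_force: [0.8, -0.8, 5.3]
gripper_width: 0.0115
```

```bash
python3 -c "
from h import *
from workcell import bot
stat(bot)"
```

```text
t 11.20 phi 0.1371 rad 0.1774 tang 0.0000 z 0.0390 Ft -0.62 Fr 0.91 w 0.0115 [ 0.8  -0.76  5.29]
```

Request:
play_rows([
  {"offset":[0.0001,0.0053,0],"spin":-0.03},
  {"offset":[0.0002,0.0089,0],"spin":-0.05},
  {"offset":[0.0002,0.0089,0],"spin":-0.05},
  {"offset":[0.0002,0.0089,0],"spin":-0.05},
  {"offset":[0.0002,0.0089,0],"spin":-0.05},
])

```text
t: 11.62
tcp_pos: [0.6882, -0.0499, 0.0389]
eef_rot: [[-0.998, -0.067, 0.003], [-0.067, 0.998, -0.001], [-0.003, -0.001, -1.0]]
contact_force: [1.1, -3.0, 6.1]
gripper_width: 0.0114
```

```bash
python3 -c "
from h import *
from workcell import bot
stat(bot)"
```

```text
t 11.62 phi 0.3693 rad 0.1776 tang -0.0002 z 0.0389 Ft -3.04 Fr 0.95 w 0.0114 [ 1.15 -2.97  6.13]
```

Force is about 3 N, as expected for the stiff slide. 0.197 rad remains.

Request:
play_rows([
  {"offset":[0.0002,0.0089,0],"spin":-0.05},
  {"offset":[0.0002,0.0089,0],"spin":-0.05},
  {"offset":[0.0002,0.0089,0],"spin":-0.05},
  {"offset":[0.0002,0.0076,0],"spin":-0.043},
  {"offset":[0,0,0],"spin":0},
])

```text
t: 12.03
tcp_pos: [0.6824, -0.0146, 0.0389]
eef_rot: [[-0.966, -0.259, 0.003], [-0.259, 0.966, 0.0], [-0.003, -0.001, -1.0]]
contact_force: [0.8, 2.0, 6.7]
gripper_width: 0.0113
```

```bash
python3 -c "
from h import *
from workcell import bot
stat(bot)"
```

```text
t 12.03 phi 0.5642 rad 0.1778 tang 0.0010 z 0.0389 Ft 1.74 Fr 1.25 w 0.0113 [0.76 2.01 6.71]
```

Request:
play_rows([
  {"offset":[0,0,0],"spin":0},
  {"offset":[0,0,0],"spin":0},
  {"offset":[0,0,0],"spin":0},
  {"offset":[0,0,0],"spin":0},
], hand=0.046)

```text
t: 12.37
tcp_pos: [0.6815, -0.016, 0.0371]
eef_rot: [[-0.967, -0.255, -0.001], [-0.255, 0.967, 0.0], [0.0, 0.0, -1.0]]
contact_force: [-0.6, 0.1, -0.0]
gripper_width: 0.0462
```

Request:
play_rows([
  {"offset":[0,0,-0.03],"spin":0},
  {"offset":[0,0,-0.04],"spin":0},
  {"offset":[0,0,-0.04],"spin":0},
  {"offset":[0,0,-0.04],"spin":0},
  {"offset":[0,0,0],"spin":0},
])

```text
t: 12.78
tcp_pos: [0.684, -0.0164, 0.1962]
eef_rot: [[-0.967, -0.255, 0.012], [-0.255, 0.967, -0.002], [-0.011, -0.005, -1.0]]
contact_force: [0.9, 0.3, 1.3]
gripper_width: 0.0458
```

Request:
play_rows([
  {"offset":[0.035,-0.01,0],"spin":0.1},
  {"offset":[0.035,-0.01,0],"spin":0.1},
  {"offset":[0,0,0],"spin":0},
  {"offset":[0,0,0],"spin":0},
  {"offset":[0,0,0],"spin":0},
])

```text
t: 13.2
tcp_pos: [0.6177, -0.0501, 0.1876]
eef_rot: [[-0.998, -0.058, 0.001], [-0.058, 0.998, -0.0], [-0.001, -0.0, -1.0]]
contact_force: [-0.2, -0.7, 0.8]
gripper_width: 0.0459
```

Run:
```python
from h import *
from workcell import bot
wrist(bot,"w3");stat(bot)
```

```text
t 13.25 phi 0.3607 rad 0.1076 tang 0.0054 z 0.1875 Ft 0.36 Fr 0.26 w 0.0458 [0.24 0.38 0.28]
```

View pics/w3.png

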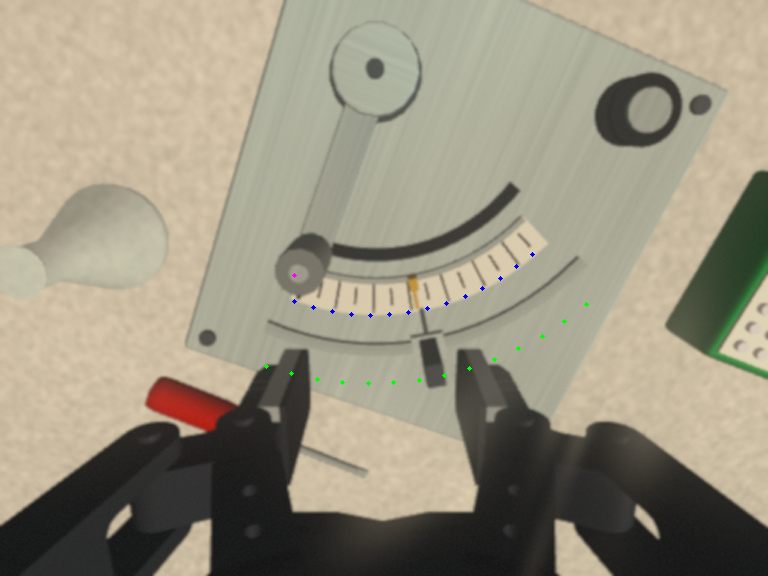

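The marker's pointer at (422,312) meets the tell-tale's tip at (416,307), and the arm is at zero. A numeric check before handing in.

Run:
```python
from h import *
from workcell import bot
p=np.load("rig.npy");c=load("wrist")
def ang(u,v,z):
    w=back(c,(u/1.5-.5,v/1.5-.5),z)[:2]-p[:2];return np.hypot(*w).round(4),round((np.arctan2(w[1],w[0])-p[2]),4)
d=np.array([ang(416,307,.02),ang(412,277,.03),ang(436,380,.063),ang(422,312,.02),ang(427,332,.02),ang(298,272,.085)]);print(d)
if abs(d[0,1]-d[2:5,1].mean())<.022: print("ok",bot.close_job())
```

```text
[[0.146  0.5595]
 [0.1221 0.5685]
 [0.1788 0.5787]
 [0.1503 0.5814]
 [0.1651 0.5843]
 [0.1079 0.01  ]]
the job is handed in; nothing more can be done
ok None
```

The full-travel check is done and the job is handed in, at about 13 s of the 69 s allowed. The interface gave no verdict.

- **Stop and hold:** I felt the end stop at about 0.53 rad of arm angle. I held it for about 1.2 s with 15.5 N of push, which is about 10 N on the stop once the spring's roughly 5 N is taken off. The force readings were off by 1 to 1.5 N at times, so the figure on the stop is only that exact.
- **Easing back:** I brought the arm back at no more than about 0.5 rad/s with the pad following the roller. The last picture puts the roller at 0.01 rad.
- **Marker:** I pinched it, slid it to the tell-tale's reading and released it.

My last check measured the tell-tale at 0.56 to 0.57 rad and the marker at 0.58 rad. The difference is 0.01 to 0.02 rad, inside the 0.04 rad limit but not exact.

The flask, tip box and screwdriver were not touched, and the fingers stayed clear of the tell-tale. At the end the gripper was open and lifted clear of everything.

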